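# Slide a blood-grouping tile out over the end of a bench shelf

### The job

On the low steel shelf, push the flat white blood-grouping tile back until its long edge lies flush along the shelf's raised back lip, and slide it along the lip until about a third of its length sticks out past the end of the shelf, over the empty metal tray, so that its edge is free to be taken hold of later. Use the fingertips or the outside of the fingers only: do not pinch, lift or tip the tile. Leave everything else standing where it is, then move clear.

Things in the scene. Friction and masses are not known exactly. Their poses are not given: they have to be found in the camera images.
- riser: Low stainless-steel bench shelf, fixed to the bench: a flat top 250 mm deep (its x) and 500 mm long (its y), top surface 70 mm above the bench. Along its whole back edge (+x, away from the robot) runs a raised lip 12 mm thick, 20 mm higher than the top surface; the lip's front face lies at x = +113 mm in this frame. The front edge (x = -125 mm) and both ends (y = -250 and +250 mm) are open and have no lip. Origin: centre of the underside, at bench height; z up.
- tile: Loose flat white ceramic blood-grouping tile with twelve shallow round wells marked on its top, lying on the shelf: 110 mm wide (its x), 165 mm long (its y), 7 mm thick, about 0.25 kg. Origin: centre of its underside; at the start its axes point about like the shelf's (turned by up to 0.25 rad) and it lies up to about 5 cm short of the lip. It slides freely on the steel with moderate friction (a few newtons at most) and tips off the end if more than half of it overhangs.
- tray: Empty shallow metal tray, 200 x 140 mm and 25 mm high, fixed on the bench just beyond one end of the shelf (either end); it shows which way to push. Origin: centre of its underside; its axes are parallel to the shelf's.
- rack: White tube rack with capped blood tubes, 210 x 70 mm, 96 mm high, fixed on the bench just beyond the other end of the shelf. Origin: centre of its underside. Leave alone.
- dropper_a: Small amber dropper bottle with a black bulb, 25 mm diameter, 70 mm high, standing loose on the shelf near one front corner. Origin: centre of its underside. Leave alone.
- dropper_b: The same kind of dropper bottle, near the other front corner of the shelf. Leave alone.
- strip_jar: Dark test-strip jar with a white cap, 42 mm diameter, 105 mm high, standing loose on the bench in front of the shelf. Origin: centre of its underside. Leave alone.
- cup: Specimen cup with an orange lid, 68 mm diameter, 71 mm high, standing loose on the bench in front of the shelf. Origin: centre of its underside. Leave alone.
- wash_bottle: White plastic bottle, 64 mm diameter, 150 mm high, standing loose on the bench at the left. Origin: centre of its underside. Leave alone.
Things that resemble listed ones, but are neither listed nor needed, are in the scene too. There is more than one size of the tile; the one meant has the size given above.

How it is judged:
By the outcome, as a careful person would: the job done as asked, in the order asked, and still so for the second after the job is handed in, with the robot touching nothing.
It also fails if it takes over 54 s, if anything falls off the work surface, if the arm or the gripper's body presses on something with over 40 N, if the wrist force passes 120 N, or if a joint passes its speed limit or range.

### The arm

A 6-joint arm with a two-finger parallel gripper is mounted at the origin on the work surface. World frame = base frame: x ahead of the robot, y to its left, z up, the work surface at z = 0. Lengths are in m, angles in degrees, forces in N, time in s.
With the tool pointing down it reaches from about 0.275 to 0.825 m from the base axis. Payload 5.2 kg.
Tool frame: the origin (TCP) lies at the very end of the fingers, on their centre line; the grasp point (between the pads) lies 19 mm behind it; z points along the fingers, y is the line along which they close (so a half turn about z gives the same grasp; the last joint's range is limited). The gripper opens to 93 mm and grips with 3 to 60 N. Pads are 15 mm wide; open, the fingers measure 128 mm over their backs; the gripper's body (75 mm by 188 mm) begins 65 mm behind the grasp point.
Start: joints at [53.297, 14.817, 87.949, -0, 77.235, -11.62], TCP at [0.233, 0.498, 0.219] pointing down, gripper open.
Joint ranges: [-179.93, 179.93], [-52.35, 119.4], [10.71, 147.94], [-69.91, 249.91], [12.55, 155.21], [-178.61, 178.61]. Speed limits (degrees/s): [147.25, 147.25, 180, 180, 180, 180].

### API

Orientations are given as a 3x3 rotation matrix whose columns are the frame's x, y, z axes.
In Python, from rig import env gives the robot as it stands.
- The arm moves only by the shell command python3 -m handwheel 'ROWS' [FORCE]. ROWS is text: rows parted by semicolons, each of 7 numbers parted by spaces: the shift along the tool's x, y, z normalised to -1 to 1, where 1 is 0.2 m, then the turn, a rotation vector about the tool's x, y, z normalised to -1 to 1, where 1 is pi/2 rad, then the closure, from 0 (fully open) to 1 (shut). A call has 1 to 20 rows; each row shifts and turns the commanded pose from where the row before left it, along the tool's axes as they then stand; what a row does not reach is not made up. A row lasts 1/12 s, in which the tool goes at most 41.7 mm and 7.16 degrees, less where a joint would pass 70% of its speed; a pose out of reach is approached as far as the arm can. A call with a number of a shift or a turn outside -1 to 1 is refused whole. A call with a gripper value outside its range is refused whole. The fingers move at their own pace and stop on an object; FORCE is the grip in N (left out, the last holds). Time passes only in rows, so rows that do not move let the fingers close. It gives the time, the measured TCP pose, the force, the opening and the grip force at its end, in the units of the state.
- env.sense(): the state, without advancing time (a new reading comes with each control period).
- env.read_camera(name): name is "scene" or "side" or "wrist"; returns the picture (384x512x3 uint8, red, green, blue); there is no depth.
- env.camera_model(name): a dict with "camera_matrix" (3x3 intrinsics, pixels), "xyz" and "orientation" of the camera in the world; the wrist camera has in their place "hand_eye" (4x4, takes a point from camera to tool coordinates, whose origin is the TCP and whose axes are the flange's). Camera axes: x right, y down, z forward; pixel columns grow to the right and rows downward; lengths in m; the calibration is good to about 2 mm. The wrist camera is an equidistant fisheye: a pixel r from the principal point sees the ray r / f radians off the axis. A picture is of the moment at which its call begins: read the wrist's pose just before it. camera_model takes no time and is no camera call.
- env.finish_job(): hands the job in; it is judged then, once.
The state is a dict: "time_s": time; "joints": joint angles; "joint_velocities": joint speeds; "effort": joint torques, N m; "ee_pos": TCP position; "ee_rot": TCP orientation; "force": force on the tool from outside, world axes, zero at the start; "ft_torque": the same for the moment, N m; "grip_width": opening from 0.0 (shut) to 1.0 (fully open); "grasp_force": force on a finger pad.
Only numpy, scipy, OpenCV 4.12 (cv2) and the standard library are available. Lean on these libraries where they do the work, as an engineer would, in place of code of your own. Each camera call takes 0.05 s, during which the arm holds its last target. There are 200 camera calls.

## Working session

There is one attempt and no reset: what is moved stays moved. The work goes in short steps, Python scripts to look and compute and a shell command to move; the robot and the scene stay as the last step left them, time stands still between calls to the robot, and variables do not carry over. Pictures are saved under pics/ and viewed, at most 10 in all, crops included, and the job is handed in when it is done.

```bash
mkdir -p pics; ls
python3 - <<'E'
from rig import env
import cv2
s=env.sense();print(s['ee_pos'],s['ee_rot'],s['time_s'])
for n in ['scene','side','wrist']:
    im=env.read_camera(n);cv2.imwrite(f'pics/{n}0.png',im[:,:,::-1]);print(n,env.camera_model(n))
E
```

```text
pics
[0.23281732 0.49768514 0.21782798] [[-9.05704015e-01  4.23909315e-01 -1.06268734e-03]
 [ 4.23910511e-01  9.05702885e-01 -1.47052799e-03]
 [ 3.39108479e-04 -1.78234744e-03 -9.99998354e-01]] 0.0
scene {'camera_matrix': array([[454.78433374,   0.        , 252.69471077],
       [  0.        , 454.78433374, 197.5001684 ],
       [  0.        ,   0.        ,   1.        ]]), 'xyz': array([1.13614687, 1.12466177, 1.40133939]), 'orientation': array([[-0.85435143,  0.36624901, -0.3687076 ],
       [ 0.51951857,  0.62041066, -0.58752963],
       [ 0.01356798, -0.69350723, -0.7203219 ]])}
side {'camera_matrix': array([[455.12206441,   0.        , 255.57707766],
       [  0.        , 455.12206441, 197.9072526 ],
       [  0.        ,   0.        ,   1.        ]]), 'xyz': array([ 0.21854317, -1.32543068,  0.98699133]), 'orientation': array([[ 0.98745525, -0.07419005,  0.13938427],
       [-0.15712203, -0.54915075,  0.8208204 ],
       [ 0.01564627, -0.83242375, -0.55391868]])}
wrist {'camera_matrix': array([[297.31863964,   0.        , 253.89554621],
       [  0.        , 297.31863964, 189.20249732],
       [  0.        ,   0.        ,   1.        ]]), 'hand_eye': array([[ 9.68510708e-05, -9.71656486e-01, -2.36397259e-01,
         6.48391634e-02],
       [ 9.99999878e-01, -2.05657527e-05,  4.94226991e-04,
         3.80377860e-04],
       [-4.85080548e-04, -2.36397278e-01,  9.71656365e-01,
        -1.64536763e-01],
       [ 0.00000000e+00,  0.00000000e+00,  0.00000000e+00,
         1.00000000e+00]])}
```

View pics/scene0.png

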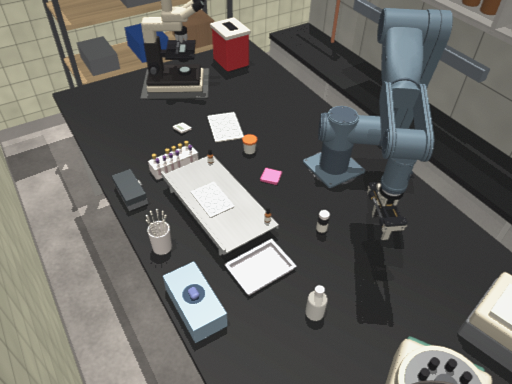

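View pics/side0.png

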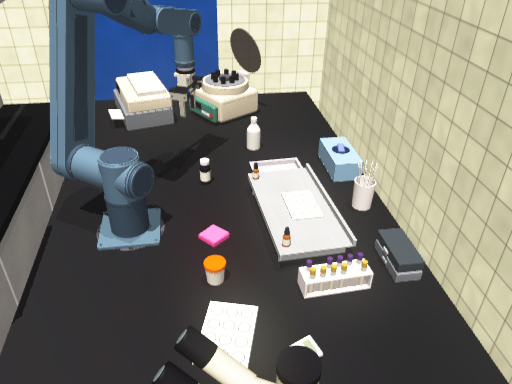

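The scene view shows the shelf with the tile at about (212,199) and the tray at its +y end, about (260,266). The rack is at the -y end. I'll enlarge both views to pick corners.

Run:
```python
import cv2,numpy as np
a=cv2.imread('pics/scene0.png')[145:260,145:295]
b=cv2.imread('pics/side0.png')[150:265,235:365]
a=cv2.resize(a,None,fx=5.33,fy=5.2,interpolation=cv2.INTER_CUBIC)
cv2.imwrite('pics/a1.png',cv2.resize(cv2.imread('pics/scene0.png')[145:257,145:295],(750,560),interpolation=cv2.INTER_CUBIC))
cv2.imwrite('pics/b1.png',cv2.resize(cv2.imread('pics/side0.png')[150:265,235:365],(650,575),interpolation=cv2.INTER_CUBIC))
```

```text
(no output)
```

View pics/a1.png

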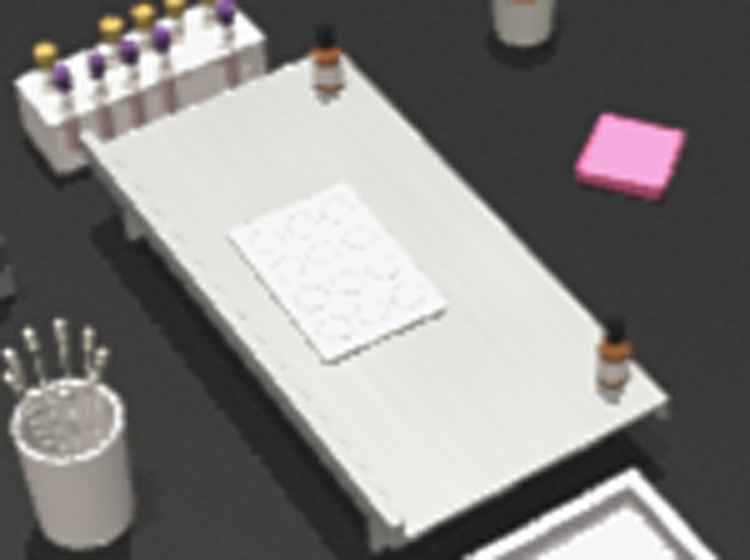

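View pics/b1.png

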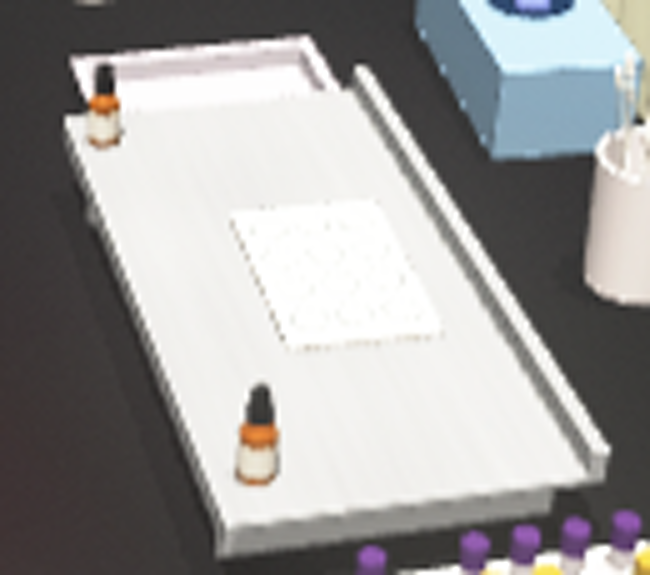

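```bash
cat > h.py <<'E'
import numpy as np
from rig import env
def ray(n,uv,z):
    m=env.camera_model(n);K=m['camera_matrix'];R=m['orientation'];c=m['xyz']
    d=R@np.linalg.solve(K,[uv[0],uv[1],1]);return (c+d*(z-c[2])/d[2])
E
python3 - <<'E'
from h import *
A=lambda u,v:((u+.5)/5-.5+145,(v+.5)/5-.5+145)
B=lambda u,v:((u+.5)/5-.5+235,(v+.5)/5-.5+150)
def show(k,n,pts,f):
    P=[ray(n,f(u,v),z)[:2] for u,v,z in pts];print(k,np.round(P,3).tolist());return np.array(P)
for k,n,pts,f in [('tile','scene',[(345,183,.077),(228,233,.077),(330,359,.077),(446,308,.077)],A),
 ('tile','side',[(293,347,.077),(440,333,.077),(380,200,.077),(233,212,.077)],B),
 ('shelf F-,F+,Lip+,Lip-','scene',[(343,52,.07),(668,398,.07),(403,532,.09),(83,133,.09)],A),
 ('shelf','side',[(218,532,.07),(65,118,.07),(358,67,.09),(608,450,.09)],B),
 ('drop base','scene',[(327,95,.07),(613,398,.07)],A),('drop base','side',[(257,480,.07),(104,143,.07)],B)]:
    P=show(k,n,pts,f)
    if len(P)==4:
        d=np.roll(P,-1,0)-P;print(' sides',np.round(np.hypot(*d.T),3),'ang',np.round(np.degrees(np.arctan2(d[:,1],d[:,0])),1),'c',P.mean(0).round(3))
E
```

```text
tile [[0.55, -0.119], [0.66, -0.116], [0.652, 0.048], [0.548, 0.047]]
 sides [0.11  0.165 0.104 0.167] ang [   1.8   92.7 -179.4  -89.3] c [ 0.602 -0.035]
tile [[0.553, -0.121], [0.657, -0.119], [0.659, 0.051], [0.547, 0.049]]
 sides [0.103 0.17  0.112 0.17 ] ang [   1.2   89.1 -179.2  -88. ] c [ 0.604 -0.035]
shelf F-,F+,Lip+,Lip- [[0.47, -0.275], [0.444, 0.211], [0.689, 0.233], [0.718, -0.273]]
 sides [0.487 0.245 0.507 0.248] ang [  93.     5.2  -86.7 -179.4] c [ 0.58  -0.026]
shelf [[0.467, -0.292], [0.446, 0.212], [0.687, 0.228], [0.721, -0.272]]
 sides [0.505 0.242 0.501 0.254] ang [  92.5    3.7  -86.1 -175.5] c [ 0.58  -0.031]
drop base [[0.509, -0.232], [0.481, 0.189]]
drop base [[0.502, -0.247], [0.47, 0.17]]
```

```bash
python3 -m handwheel '0 0 0 0 0 -.063 0;0 0 0 0 0 -.063 0;0 0 0 0 0 -.063 0;0 0 0 0 0 -.063 0;0 0 0 0 0 -.063 0;-.06 -.138 0 0 0 0 0;-.06 -.138 0 0 0 0 0;-.06 -.138 0 0 0 0 0;-.06 -.138 0 0 0 0 0;-.06 -.138 0 0 0 0 0;-.06 -.138 0 0 0 0 0;-.06 -.138 0 0 0 0 0;-.06 -.138 0 0 0 0 0;-.06 -.138 0 0 0 0 0;-.06 -.138 0 0 0 0 0;-.06 -.138 0 0 0 0 0;-.06 -.138 0 0 0 0 0;-.06 -.138 0 0 0 0 0;-.06 -.138 0 0 0 0 0;0 0 0 0 0 0 0'; python3 -m handwheel '-.06 -.138 0 0 0 0 0;-.06 -.138 0 0 0 0 0;-.06 -.138 0 0 0 0 0;-.06 -.138 0 0 0 0 0;-.06 -.138 0 0 0 0 0;-.06 -.138 0 0 0 0 0;0 0 0 0 0 0 0;0 0 0 0 0 0 0'
```

```text
time_s: 1.82
ee_pos: [0.4251, 0.1179, 0.2185]
ee_rot: [[-0.999, -0.053, 0.001], [-0.053, 0.999, -0.002], [-0.001, -0.002, -1.0]]
force: [0.7, 0.1, 0.3]
grip_width: 1.001
grasp_force: 0.0
time_s: 2.48
ee_pos: [0.5043, -0.04, 0.218]
ee_rot: [[-0.999, -0.055, -0.001], [-0.055, 0.999, 0.001], [0.001, 0.001, -1.0]]
force: [-0.5, -0.3, -0.2]
grip_width: 1.002
grasp_force: 0.0
```

Run:
```python
from h import *
import cv2
s=env.sense();np.savez('w1.npz',p=s['ee_pos'],R=s['ee_rot'])
im=env.read_camera('wrist')[:,:,::-1];cv2.imwrite('pics/w1.png',im);cv2.imwrite('pics/w1b.png',cv2.resize(im,(800,600),interpolation=cv2.INTER_CUBIC))
```

```text
(no output)
```

View pics/w1b.png

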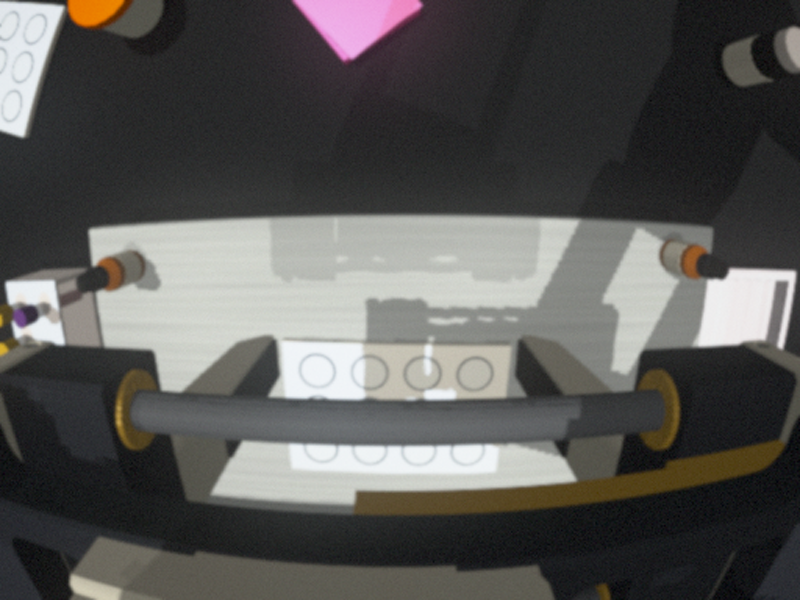

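```bash
cat >> h.py <<'E'
def wray(f,uv,z):
    m=env.camera_model('wrist');K=m['camera_matrix'];d=np.load(f);H=m['hand_eye']
    v=np.array([(uv[0]-K[0,2])/K[0,0],(uv[1]-K[1,2])/K[1,1]]);r=np.hypot(*v)
    c=np.r_[v/r*np.sin(r),np.cos(r)];R=d['R'];o=d['p']+R@H[:3,3];w=R@H[:3,:3]@c
    return o+w*(z-o[2])/w[2]
def sf(p,c=(.580,-.029),a=3.2):
    a=np.radians(a);d=np.array(p[:2])-c;return np.array([d@[np.cos(a),np.sin(a)],d@[-np.sin(a),np.cos(a)]])
E
python3 - <<'E'
from h import *
for k,u,v,z in [('F-',90,229,.07),('F+',713,228,.07),('t',282,341,.077),('t',512,346,.077),('tb',497,472,.077),('tb',290,470,.077),('lip+',575,482,.07),('lip-',212,495,.07),('da',148,275,.07),('db',670,255,.07)]:
    p=wray('w1.npz',((u+.5)*.64-.5,(v+.5)*.64-.5),z);print(k,p.round(4),sf(p).round(4))
E
```

```text
F- [ 0.4745 -0.2835  0.07  ] [-0.1196 -0.2482]
F+ [0.4461 0.2099 0.07  ] [-0.1203  0.246 ]
t [ 0.5511 -0.1187  0.077 ] [-0.0338 -0.088 ]
t [0.5461 0.0449 0.077 ] [-0.0298  0.0757]
tb [0.6546 0.0491 0.077 ] [0.0789 0.0738]
tb [ 0.6619 -0.1168  0.077 ] [ 0.0769 -0.0923]
lip+ [0.6731 0.1245 0.07  ] [0.1015 0.148 ]
lip- [ 0.706 -0.193  0.07 ] [ 0.1167 -0.1707]
da [ 0.5095 -0.2283  0.07  ] [-0.0815 -0.195 ]
db [0.4718 0.1691 0.07  ] [-0.097   0.2038]
```

The tile is 110 x 165 mm with its centre at about (0.023, -0.008) in the shelf frame, and the shelf yaw is about 3.2°. I'll lower the open fingers in front of it.

```bash
python3 -m handwheel '0 0 .08 0 0 0 0;0 0 .08 0 0 0 0;0 0 .08 0 0 0 0;0 0 .08 0 0 0 0;0 0 .08 0 0 0 0;0 0 .08 0 0 0 0;0 0 .08 0 0 0 0;0 0 .08 0 0 0 0;0 0 .05 0 0 0 0;0 0 .025 0 0 0 0;0 0 0 0 0 0 0;0 0 0 0 0 0 0;0 0 0 0 0 0 0'; python3 -m handwheel '-.03 0 0 0 0 0 0;-.03 0 0 0 0 0 0;-.03 0 0 0 0 0 0;-.03 0 0 0 0 0 0;-.03 0 0 0 0 0 0;-.03 0 0 0 0 0 0;-.03 0 0 0 0 0 0;-.03 0 0 0 0 0 0;-.03 0 0 0 0 0 0;0 0 0 0 0 0 0;0 0 0 0 0 0 0'
```

```text
time_s: 3.62
ee_pos: [0.5048, -0.0392, 0.0766]
ee_rot: [[-0.998, -0.057, 0.002], [-0.057, 0.998, -0.0], [-0.002, -0.001, -1.0]]
force: [-0.2, 0.4, -0.1]
grip_width: 1.002
grasp_force: 0.0
time_s: 4.53
ee_pos: [0.5589, -0.0362, 0.0756]
ee_rot: [[-0.998, -0.057, 0.001], [-0.057, 0.998, -0.0], [-0.001, -0.0, -1.0]]
force: [-0.3, 0.3, 0.6]
grip_width: 1.004
grasp_force: 0.0
```

```bash
python3 -m handwheel '.05 0 0 0 0 0 0;.05 0 0 0 0 0 0;.05 0 0 0 0 0 0;.05 0 0 0 0 0 0;.05 0 0 0 0 0 0;0 0 0 0 0 0 0;0 0 .015 0 0 0 0;0 0 0 0 0 0 0;0 0 0 0 0 0 0'
python3 - <<'E'
from h import *
import cv2
s=env.sense();print(s['ee_pos']);np.savez('w2.npz',p=s['ee_pos'],R=s['ee_rot'])
a=env.read_camera('wrist')[:,:,::-1];b=env.read_camera('side')[150:265,235:365,::-1]
o=np.zeros((600,800,3),np.uint8);o[:300,:400]=cv2.resize(a,(400,300),interpolation=cv2.INTER_AREA);o[:300,400:]=cv2.resize(env.read_camera('scene')[145:257,145:295,::-1],(400,300),interpolation=cv2.INTER_CUBIC)
o[300:,:340]=cv2.resize(b,(340,300),interpolation=cv2.INTER_CUBIC);cv2.imwrite('pics/c2.png',o)
E
```

```text
time_s: 5.28
ee_pos: [0.5086, -0.0392, 0.0726]
ee_rot: [[-0.998, -0.057, 0.0], [-0.057, 0.998, -0.0], [-0.0, -0.0, -1.0]]
force: [0.6, 0.1, 0.0]
grip_width: 0.998
grasp_force: 0.0
[ 0.50860893 -0.03918038  0.07261514]
```

View pics/c2.png

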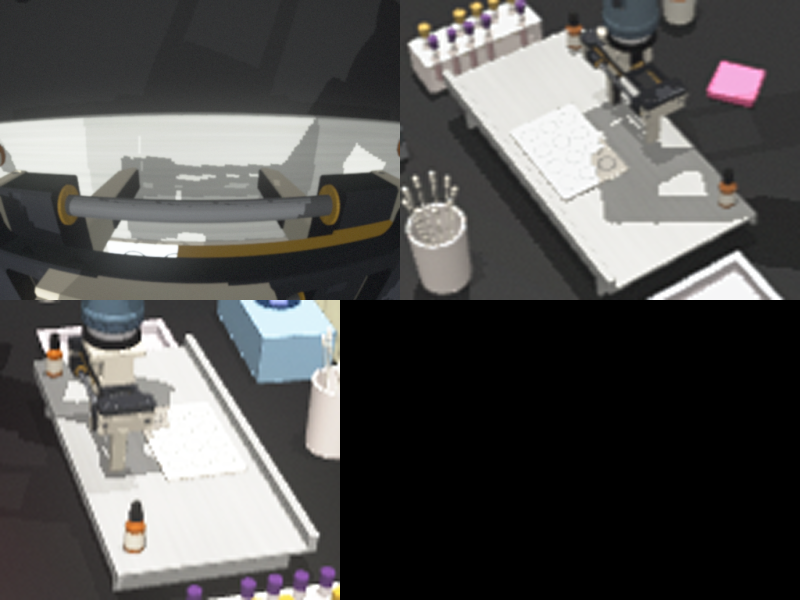

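The tile moved toward the lip: its back corner in the scene view went from about (521,125) to (512,133). The fingers are now low enough, so I'll push again and watch the force.

```bash
python3 -m handwheel '-.04 0 0 0 0 0 0;-.04 0 0 0 0 0 0;-.04 0 0 0 0 0 0;-.04 0 0 0 0 0 0;-.03 0 0 0 0 0 0;-.03 0 0 0 0 0 0;-.03 0 0 0 0 0 0;-.02 0 0 0 0 0 0;-.02 0 0 0 0 0 0;-.02 0 0 0 0 0 0'; python3 -m handwheel '-.02 0 0 0 0 0 0'; python3 -m handwheel '-.01 0 0 0 0 0 0;-.01 0 0 0 0 0 0'; python3 -m handwheel '-.01 0 0 0 0 0 0;-.01 0 0 0 0 0 0'
```

```text
time_s: 6.27
ee_pos: [0.5696, -0.0354, 0.0725]
ee_rot: [[-0.998, -0.057, -0.002], [-0.057, 0.998, 0.0], [0.002, 0.0, -1.0]]
force: [-1.5, -0.0, 0.9]
grip_width: 0.996
grasp_force: 1.0
time_s: 6.35
ee_pos: [0.5741, -0.0352, 0.0725]
ee_rot: [[-0.998, -0.057, -0.0], [-0.057, 0.998, 0.0], [0.0, 0.0, -1.0]]
force: [-1.9, -0.8, 0.1]
grip_width: 1.003
grasp_force: 0.7
time_s: 6.52
ee_pos: [0.5782, -0.035, 0.0725]
ee_rot: [[-0.998, -0.057, -0.0], [-0.057, 0.998, 0.0], [0.0, 0.0, -1.0]]
force: [-2.2, -0.6, 0.8]
grip_width: 1.001
grasp_force: 1.0
time_s: 6.68
ee_pos: [0.5786, -0.035, 0.0724]
ee_rot: [[-0.998, -0.058, -0.008], [-0.058, 0.998, -0.0], [0.008, 0.0, -1.0]]
force: [-15.8, -2.2, 11.9]
grip_width: 0.995
grasp_force: 8.3
```

```bash
python3 -m handwheel '.03 0 0 0 0 0 0;.04 0 0 0 0 0 0;.1 0 -.1 0 0 0 0;0 0 -.15 0 0 0 0;0 0 -.15 0 0 0 0;0 0 -.15 0 0 0 .46;0 0 -.15 0 0 0 .46;0 0 0 0 0 0 .46;0 0 0 0 0 0 .46'
python3 - <<'E'
from h import *
import cv2
s=env.sense();print(s['joints'],s['grip_width']);np.savez('w3.npz',p=s['ee_pos'],R=s['ee_rot'])
im=env.read_camera('wrist')[:,:,::-1];cv2.imwrite('pics/w3.png',cv2.resize(im,(800,600),interpolation=cv2.INTER_CUBIC))
E
```

```text
time_s: 7.43
ee_pos: [0.5495, -0.0371, 0.215]
ee_rot: [[-0.998, -0.057, 0.006], [-0.057, 0.998, -0.001], [-0.006, -0.002, -1.0]]
force: [-0.4, 0.4, -0.5]
grip_width: 0.758
grasp_force: 0.0
[-1.54780649e+01  1.48115518e+01  8.84850697e+01  1.75324578e-02
  7.63539100e+01 -1.08748587e+02] 0.7576210037096742
```

View pics/w3.png

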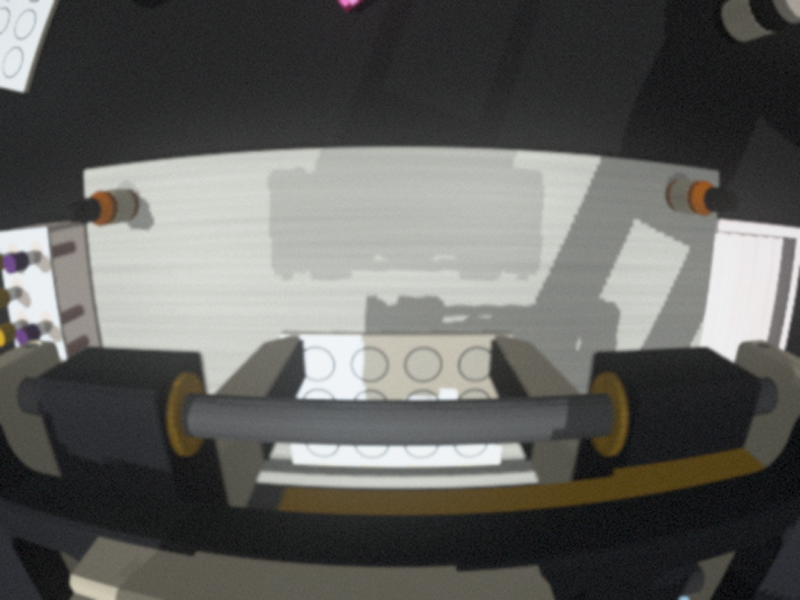

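The tile's back edge lies parallel to the lip and against it, at row 463–465 across columns 290–500. Next I'll turn the tool 90° and go to the tile's -y end.

```bash
python3 -m handwheel '0 0 0 0 0 .077 .46;0 0 0 0 0 .077 .46;0 0 0 0 0 .077 .46;0 0 0 0 0 .077 .46;0 0 0 0 0 .077 .46;0 0 0 0 0 .077 .46;0 0 0 0 0 .077 .46;0 0 0 0 0 .077 .46;0 0 0 0 0 .077 .46;0 0 0 0 0 .077 .46;0 0 0 0 0 .077 .46;0 0 0 0 0 .077 .46;0 0 0 0 0 .076 .46;-.13 .088 0 0 0 0 .46;-.13 .088 0 0 0 0 .46;-.13 .088 0 0 0 0 .46;-.13 .088 0 0 0 0 .46;-.13 .088 0 0 0 0 .46;0 0 0 0 0 0 .46;0 0 0 0 0 0 .46'
python3 - <<'E'
from h import *
s=env.sense();p=s['ee_pos'];print(s['joints'][5],sf(p,(.5828,-.030)),np.degrees(np.arctan2(s['ee_rot'][1,0],s['ee_rot'][0,0])))
for u,v,z in [(290,465,.077),(500,467,.077),(86,170,.07),(718,171,.07)]:
    q=wray('w3.npz',((u+.5)*.64-.5,(v+.5)*.64-.5),z);print(q.round(4),sf(q,(.5828,-.030)).round(4))
E
```

```text
time_s: 9.15
ee_pos: [0.6429, -0.1626, 0.2095]
ee_rot: [[-0.055, 0.998, -0.004], [0.998, 0.055, 0.002], [0.002, -0.004, -1.0]]
force: [-0.0, 0.5, -0.2]
grip_width: 0.54
grasp_force: 0.0
-26.968726394688503 [ 0.05256792 -0.13577013] 93.14737999057456
[ 0.7012 -0.1131  0.077 ] [ 0.1136 -0.0896]
[0.6932 0.053  0.077 ] [0.1149 0.0767]
[ 0.4738 -0.2823  0.07  ] [-0.1229 -0.2458]
[0.4455 0.2083 0.07  ] [-0.1238  0.2455]
```

```bash
python3 -m handwheel '0 0 .08 0 0 0 .46;0 0 .08 0 0 0 .46;0 0 .08 0 0 0 .46;0 0 .08 0 0 0 .46;0 0 .08 0 0 0 .46;0 0 .08 0 0 0 .46;0 0 .08 0 0 0 .46;0 0 .06 0 0 0 .46;0 0 .03 0 0 0 .46;0 0 .02 0 0 0 .46;0 0 0 0 0 0 .46;0 0 0 0 0 0 .46'
```

```text
time_s: 10.15
ee_pos: [0.6436, -0.1614, 0.0792]
ee_rot: [[-0.057, 0.998, 0.001], [0.998, 0.057, -0.0], [-0.0, 0.001, -1.0]]
force: [0.8, -0.5, 0.2]
grip_width: 0.539
grasp_force: 0.0
```

```bash
python3 -m handwheel '0 0 .02 0 0 0 .46;0 0 .013 0 0 0 .46;0 0 0 0 0 0 .46;0 0 0 0 0 0 .46'; python3 -m handwheel '.05 0 0 0 0 0 .46;.05 0 0 0 0 0 .46;.05 0 0 0 0 0 .46;.04 0 0 0 0 0 .46;.04 0 0 0 0 0 .46;.04 0 0 0 0 0 .46;.04 0 0 0 0 0 .46;.04 0 0 0 0 0 .46;.04 0 0 0 0 0 .46;.04 0 0 0 0 0 .46'
```

```text
time_s: 10.48
ee_pos: [0.6434, -0.1616, 0.0721]
ee_rot: [[-0.057, 0.998, -0.0], [0.998, 0.057, 0.0], [0.0, -0.0, -1.0]]
force: [0.3, -0.1, -0.4]
grip_width: 0.535
grasp_force: 0.0
time_s: 11.32
ee_pos: [0.6384, -0.0752, 0.0721]
ee_rot: [[-0.057, 0.998, -0.0], [0.998, 0.057, -0.0], [-0.0, -0.0, -1.0]]
force: [-0.7, -3.4, 0.2]
grip_width: 0.54
grasp_force: 1.3
```

```bash
python3 -m handwheel '.04 0 0 0 0 0 .46;.04 0 0 0 0 0 .46;.04 0 0 0 0 0 .46;.04 0 0 0 0 0 .46;.04 0 0 0 0 0 .46;.04 0 0 0 0 0 .46;.04 0 0 0 0 0 .46;.04 0 0 0 0 0 .46;.04 0 0 0 0 0 .46;.04 0 0 0 0 0 .46;.04 0 0 0 0 0 .46;.04 0 0 0 0 0 .46;.04 0 0 0 0 0 .46;.04 0 0 0 0 0 .46;.03 0 0 0 0 0 .46;0 0 0 0 0 0 .46'
python3 - <<'E'
from h import *
p=env.sense()['ee_pos'];print(sf(p,(.5828,-.030)))
E
```

```text
time_s: 12.65
ee_pos: [0.6317, 0.0441, 0.072]
ee_rot: [[-0.058, 0.998, 0.0], [0.998, 0.058, 0.001], [0.001, 0.0, -1.0]]
force: [-0.7, -0.0, -0.3]
grip_width: 0.541
grasp_force: 0.0
[0.05299258 0.07128181]
```

```bash
python3 -m handwheel '.03 0 0 0 0 0 .46;.03 0 0 0 0 0 .46;.03 0 0 0 0 0 .46;.03 0 0 0 0 0 .46;.03 0 0 0 0 0 .46;.03 0 0 0 0 0 .46;.03 0 0 0 0 0 .46;.03 0 0 0 0 0 .46;.02 0 0 0 0 0 .46;.01 0 0 0 0 0 .46;0 0 0 0 0 0 .46'
python3 - <<'E'
from h import *
import cv2
s=env.sense();print(sf(s['ee_pos'],(.5828,-.030)));np.savez('w4.npz',p=s['ee_pos'],R=s['ee_rot'])
a=env.read_camera('scene')[:,:,::-1];b=env.read_camera('side')[:,:,::-1]
cv2.imwrite('pics/s4.png',a);cv2.imwrite('pics/d4.png',b)
o=np.zeros((600,800,3),np.uint8);o[:300,:400]=cv2.resize(a[195:270,180:280],(400,300),interpolation=cv2.INTER_CUBIC)
o[:300,400:]=cv2.resize(b[150:225,245:345],(400,300),interpolation=cv2.INTER_CUBIC)
o[300:,:400]=cv2.resize(env.read_camera('wrist')[:,:,::-1],(400,300),interpolation=cv2.INTER_AREA);cv2.imwrite('pics/c4.png',o)
E
```

```text
time_s: 13.57
ee_pos: [0.6285, 0.0969, 0.072]
ee_rot: [[-0.058, 0.998, -0.0], [0.998, 0.058, 0.001], [0.001, -0.0, -1.0]]
force: [-0.1, 0.3, -0.0]
grip_width: 0.541
grasp_force: 0.0
[0.05274466 0.12414782]
```

View pics/c4.png

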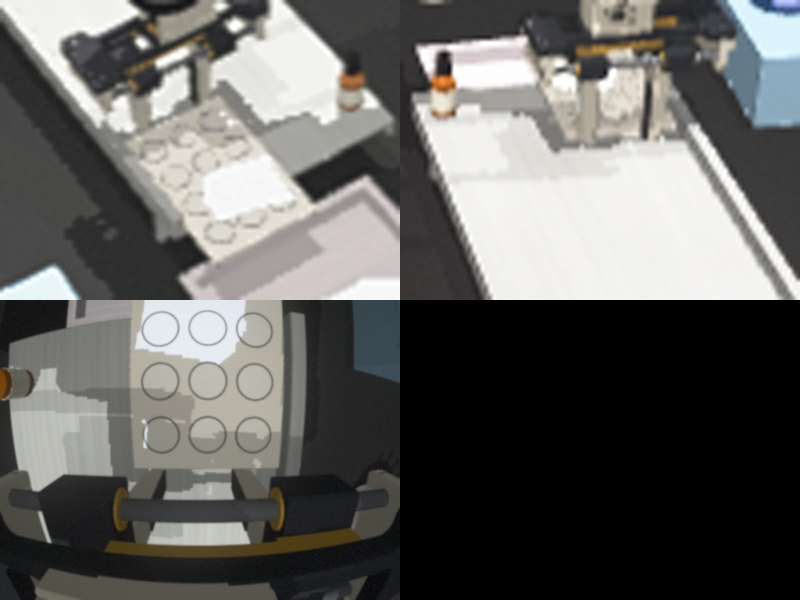

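Run:
```python
from h import *
C=(.5828,-.030)
for k,u,v,z in [('T back+',213,262,.077),('T front+',315,206,.077),('shelf F+',393,116,.07),('shelf end at tile front',272,176,.07),('lip back+',162,240,.09)]:
    q=ray('scene',(180+(u+.5)/4-.5,195+(v+.5)/4-.5),z);print(k,sf(q,C).round(4))
```

```text
T back+ [0.1142 0.2975]
T front+ [0.0027 0.2968]
shelf F+ [-0.1256  0.2449]
shelf end at tile front [0.0125 0.2411]
lip back+ [0.1439 0.26  ]
```

Overhang is about 47–50 mm and the tile is flush, so about 7 mm more is needed. Then I'll back off, rise and look.

```bash
python3 -m handwheel '.015 0 0 0 0 0 .46;.015 0 0 0 0 0 .46;.008 0 0 0 0 0 .46;0 0 0 0 0 0 .46;0 0 0 0 0 0 .46'; python3 -m handwheel '-.03 0 0 0 0 0 .46;-.05 0 0 0 0 0 .46;-.1 0 0 0 0 0 .46;-.05 0 -.1 0 0 0 .46;0 0 -.15 0 0 0 .46;0 0 -.15 0 0 0 .46;0 0 -.15 0 0 0 .46;-.1 0 -.1 0 0 0 .46;-.1 0 0 0 0 0 .46;0 0 0 0 0 0 .46;0 0 0 0 0 0 .46'
python3 - <<'E'
from h import *
import cv2
s=env.sense();print(s['ee_pos'].round(4));np.savez('w5.npz',p=s['ee_pos'],R=s['ee_rot'])
a=env.read_camera('scene')[:,:,::-1];w=env.read_camera('wrist')[:,:,::-1]
cv2.imwrite('pics/s5.png',a);cv2.imwrite('pics/w5.png',w)
o=np.zeros((600,800,3),np.uint8);o[:300,:400]=cv2.resize(a[195:270,180:280],(400,300),interpolation=cv2.INTER_CUBIC)
o[:300,400:]=cv2.resize(a[140:260,140:300],(400,300),interpolation=cv2.INTER_CUBIC)
o[300:]=cv2.resize(w[0:192],(800,300),interpolation=cv2.INTER_CUBIC);cv2.imwrite('pics/c5.png',o)
E
```

```text
time_s: 14.13
ee_pos: [0.6282, 0.1039, 0.0721]
ee_rot: [[-0.057, 0.998, -0.0], [0.998, 0.057, 0.0], [0.0, 0.0, -1.0]]
force: [-0.4, 0.0, 0.1]
grip_width: 0.541
grasp_force: 0.0
time_s: 15.05
ee_pos: [0.6331, 0.0162, 0.2021]
ee_rot: [[-0.054, 0.999, 0.0], [0.999, 0.054, 0.0], [0.0, 0.0, -1.0]]
force: [0.3, 0.1, -0.2]
grip_width: 0.544
grasp_force: 0.0
[0.6331 0.0162 0.2021]
```

View pics/c5.png

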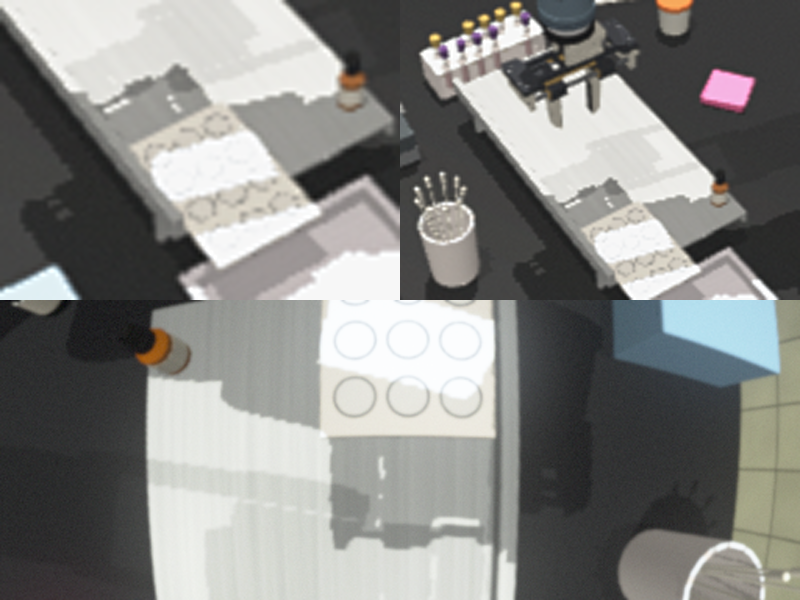

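Run:
```python
from h import *
import cv2
g=cv2.cvtColor(cv2.imread('pics/w5.png'),cv2.COLOR_BGR2GRAY)
for r in (8,20,35,50,65,80,84,95,110): print(r,g[r,306:334])
C=(.5828,-.030)
for u,v in [(320,434),(495,436),(494,310),(320,310)]:
    print(sf(wray('w5.npz',(u*.64,(v-300)*.64),.077),C).round(4))
for u,v in [(217,267),(321,211)]:
    print('scene end',sf(ray('scene',(180+(u+.5)/4-.5,195+(v+.5)/4-.5),.077),C).round(4))
```

```text
8 [227 227 225 224 226 225 224 211 185 151 124 111 124 140 157 166 166 164
 165 162 167 164 158 146 114  89  74  72]
20 [243 251 252 253 252 253 252 252 251 238 192 141 129 137 154 165 168 169
 169 166 165 165 165 155 136 104  81  78]
35 [252 253 253 253 253 253 253 253 252 244 201 134 119 129 146 164 170 171
 169 169 169 166 167 163 151 124  93  82]
50 [253 252 247 238 232 233 232 232 231 222 188 147 119 123 137 156 169 167
 170 168 166 167 164 165 160 139 103  77]
65 [209 192 203 224 229 232 232 232 230 211 178 138 114 116 134 149 168 172
 165 165 166 163 163 161 158 138 107  82]
80 [233 234 233 233 232 232 233 228 221 201 171 140 116 110 122 144 161 164
 163 160 162 158 158 162 152 137 104  77]
84 [233 233 231 232 231 233 232 232 233 226 202 154 113 107 121 140 159 164
 166 164 160 157 159 159 153 137 100  72]
95 [170 168 169 166 169 169 165 154 145 135 115 103 100 105 122 144 160 162
 162 162 161 158 156 160 154 134  98  73]
110 [166 169 167 166 166 163 155 144 139 129 112  99  95 103 124 142 156 162
 160 159 156 156 155 154 148 128  94  69]
[0.0058 0.1415]
[0.1147 0.1407]
[0.1156 0.226 ]
[0.0047 0.225 ]
scene end [0.1142 0.3041]
scene end [0.0014 0.3046]
```

Flush along the whole edge, with the tile's end at about 0.305, so it overhangs about 55 mm. I'll move clear and hand in.

```bash
python3 -m handwheel '0 -.05 -.1 0 0 0 .46;0 -.1 -.1 0 0 0 .46;0 -.1 -.1 0 0 0 .46;0 -.1 0 0 0 0 .46;0 -.1 0 0 0 0 .46;0 0 0 0 0 0 .46;0 0 0 0 0 0 .46;0 0 0 0 0 0 .46' && python3 -c "from rig import env;print(env.finish_job())"
```

```text
time_s: 15.82
ee_pos: [0.5438, 0.0131, 0.2617]
ee_rot: [[-0.057, 0.998, -0.0], [0.998, 0.057, 0.0], [0.0, -0.0, -1.0]]
force: [0.2, 0.3, -0.2]
grip_width: 0.539
grasp_force: 0.0
the job is handed in; nothing more can be done
None
```

The job is handed in at about 16 s: the tile lies flush along the lip (to about 1 mm in the wrist image) with roughly 55 mm, a third of its length, over the tray; I saw nothing else moved, and the arm is clear.

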